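# Stack and cover the specimen trays

## Robot

A 7-joint arm with a two-finger parallel gripper is mounted at the origin on the work surface. World frame = base frame: x ahead of the robot, y to its left, z up, the work surface at z = 0. Lengths are in m, angles in rad, forces in N, time in s.
With the tool pointing down it reaches from about 0.425 to 0.925 m from the base axis. Payload 6.8 kg.
Tool frame: the origin (TCP) lies midway between the tips of the shut fingers; the grasp point (between the pads) lies 19 mm behind it; z points along the fingers, y is the line along which they close (so a half turn about z gives the same grasp; the last joint's range is limited). The gripper opens to 85 mm and grips with 20 to 120 N. Pads are 22 mm wide; open, the fingers measure 114 mm over their backs; the gripper's body (76 mm by 85 mm) begins 54 mm behind the grasp point. The pads swing forward as they close: fully open they stand 13 mm farther back than shut.
Start: joints at [-1.303, 0.477, 0.022, 1.555, -0.011, 1.109, -0.083], TCP at [0.248, 0.628, 0.231] pointing down, gripper open.
Joint ranges: [-2.96, 2.96], [-0.34, 2.1], [-1.41, 1.46], [0.24, 2.44], [-1.37, 4.51], [0.17, 1.92], [-2.96, 2.96]. Speed limits (rad/s): [2.39, 2.39, 3.14, 3.14, 3.14, 3.14, 3.14].

## Interface

Orientations are given as a 3x3 rotation matrix whose columns are the frame's x, y, z axes.
In Python, from plant import * gives the robot as it stands.
- The arm moves only by the tool arm_command, never from a script. Its argument "moves" is a list of rows, each an object of numbers: "x", "y", "z": the shift along the world's x, y, z in cm; "rx", "ry", "rz": the turn, a rotation vector about the world's x, y, z in rad; "jaw": the finger opening in cm, from 0 to 8.54. In form: [{"x": .., "y": .., "z": .., "rx": .., "ry": .., "rz": .., "jaw": ..}, ...]. A call has 1 to 5 rows; each row is the pose to reach, as a shift and turn from the pose commanded when the call began; what a row does not reach only later rows make up. A row lasts 1/8 s, in which the tool goes at most 62.5 mm and 10.7 degrees, less where a joint would pass 70% of its speed; a pose out of reach is approached as far as the arm can. A call with a gripper value outside its range is refused whole. The fingers move at their own pace and stop on an object; "newtons" is the grip in N (left out, the last holds). Time passes only in rows, so rows that repeat a pose let the fingers close. It gives the time, the measured TCP pose, the force, the opening and the grip force at its end, in the units of the state.
- get_state(): the state, without advancing time (a new reading comes with each control period).
- camera(name): name is "side" or "top"; returns the picture (480x640x3 uint8, blue, green, red); there is no depth.
- get_calibration(name): a dict with "camera_matrix" (3x3 intrinsics, pixels), "dist_coeffs" ([k1, k2, p1, p2, k3] as OpenCV has them; the pictures are not rectified), "xyz" and "attitude" of the camera in the world. Camera axes: x right, y up, looking along -z (the intrinsics and any distortion apply to the point x, -y, -z); pixel columns grow to the right and rows downward; lengths in m; the calibration is good to about 2 mm. A picture is of the moment at which its call begins. get_calibration takes no time and is no camera call.
- finish_job(): hands the job in; it is judged then, once.
The state is a dict: "time": time; "joints": joint angles; "qvel": joint speeds; "joint_efforts": joint torques, N m; "position": TCP position; "eef_rot": TCP orientation; "ft_force": force on the tool from outside, world axes, zero at the start; "wrist_torque": the same for the moment, N m; "gripper_width": finger opening in m; "grip_force": force on a finger pad.
Only numpy, scipy, OpenCV 4.12 (cv2) and the standard library are available. Lean on these libraries where they do the work, as an engineer would, in place of code of your own. Each camera call takes 0.05 s, during which the arm holds its last target. There are 200 camera calls.

## Task

Put the specimen trays away as one neat pile: set the empty tray squarely on top of the tray that holds the three mounted specimens, then set the plain metal cover plate squarely on top of the empty tray, all edges flush and the long sides running the same way. Set each piece down rather than dropping it, leave the loaded tray standing where it is, and leave everything else on the bench alone.

Things in the scene. Friction and masses are not known exactly. Their poses are not given: they have to be found in the camera images.
- loaded_tray: loaded specimen tray: grey plastic block 136 (x) x 56 (y) x 20 (z) mm with three round pockets 40 mm across in a row along x, each holding a black round mount whose top lies about 3 mm below the tray's rim; loose, upright on the bench; origin at the centre of its underside, x along its length, z up
- empty_tray: empty specimen tray: the same grey block, 136 (x) x 56 (y) x 20 (z) mm, about 0.16 kg, with its three round pockets (16 mm deep, open upwards) empty; loose, upright on the bench; origin at the centre of its underside, x along its length, z up. Either end may face either way in the pile
- cover_plate: cover plate: plain flat aluminium plate 136 (x) x 56 (y) x 10 (z) mm, about 0.2 kg, no holes; loose, lying on the bench; origin at the centre of its underside, x along its length, z up. Either end may face either way in the pile
- mount_a: loose mounted specimen, round black puck 38 mm across, 20 mm tall; origin under its centre; a bystander
- mount_b: as mount_a; a bystander
- mount_c: as mount_a; a bystander
- glass_slab: square green glass slab 60 x 60 x 8 mm; origin under its centre; a bystander, not part of the pile
- bottle: closed white bottle, 64 mm across, 150 mm tall; origin under its centre; a bystander
- dish: white ceramic dish, 90 mm across, 22 mm tall; origin under its centre; a bystander
- screwdriver: screwdriver lying on the bench; a bystander

How it is judged:
By the outcome, as a careful person would: the job done as asked, in the order asked, and still so for the second after the job is handed in, with the robot touching nothing.
It also fails if it takes over 64 s, if anything falls off the work surface, if the arm or the gripper's body presses on something with over 40 N, if the wrist force passes 120 N, or if a joint passes its speed limit or range.

## Working session

There is one attempt and no reset: what is moved stays moved. The work goes in short steps, Python scripts to look and compute and a tool call to move; the robot and the scene stay as the last step left them, time stands still between calls to the robot, and variables do not carry over. Pictures are saved under pics/ and viewed, at most 10 in all, crops included, and the job is handed in when it is done.

Besides the shell and the picture viewer there is one more tool, called by a JSON object that holds its "fn" and its "kwargs". arm_command: Moves the arm, as the interface text tells. Its arguments: {"type":"object","properties":{"moves":{"type":"array"},"newtons":{"type":"number"}},"required":["moves"]}

```bash
mkdir -p pics; python3 - <<'E'
from plant import *
import cv2
for n in("top","side"):
    cv2.imwrite(f"pics/{n}0.png",camera(n)); c=get_calibration(n); print(n,c)
s=get_state(); print(s["time"],s["position"],s["eef_rot"],s["gripper_width"])
E
```

```text
top {'camera_matrix': array([[499.26540845,   0.        , 325.40653225],
       [  0.        , 499.26540845, 230.49092887],
       [  0.        ,   0.        ,   1.        ]]), 'dist_coeffs': array([-0.03783643,  0.        ,  0.        ,  0.        ,  0.        ]), 'xyz': array([ 0.46034128, -0.01543122,  1.34111445]), 'attitude': array([[ 0.02879069,  0.99486079, -0.09707272],
       [-0.99952449,  0.02758022, -0.01378884],
       [-0.01104069,  0.09742355,  0.99518177]])}
side {'camera_matrix': array([[615.82335478,   0.        , 314.75899309],
       [  0.        , 615.82335478, 232.34314182],
       [  0.        ,   0.        ,   1.        ]]), 'dist_coeffs': array([0.07083505, 0.        , 0.        , 0.        , 0.        ]), 'xyz': array([0.48895851, 0.99334609, 1.14113516]), 'attitude': array([[-0.99623301,  0.05681935, -0.06550842],
       [-0.08605452, -0.74095661,  0.66601646],
       [-0.01069628,  0.66914488,  0.74305499]])}
0.1 [0.24754779 0.62739757 0.2304278 ] [[-9.30243669e-01  3.66942105e-01 -4.55389709e-04]
 [ 3.66942352e-01  9.30242326e-01 -1.58882770e-03]
 [-1.59384997e-04 -1.64509868e-03 -9.99998634e-01]] 0.08556962569148199
```

View pics/top0.png

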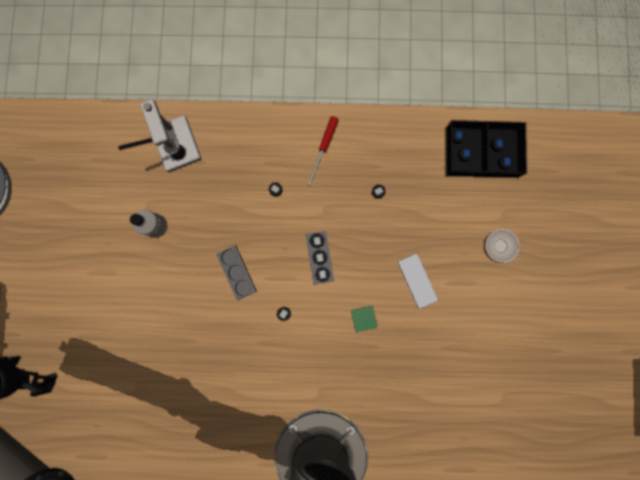

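View pics/side0.png

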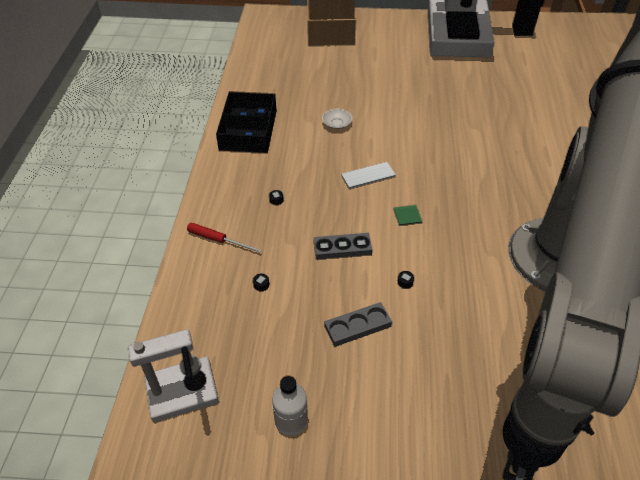

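The top view shows the empty tray near (236,272), the loaded tray near (320,258) and the cover plate near (418,281). In the side view they are near (358,324), (343,246) and (369,175). I'll measure each one by its silhouette, cast at mid-height, in both views.

```bash
cat > h.py <<'E'
from plant import *
import cv2, numpy as np
def cast(cal,px,z):
    K,d=cal["camera_matrix"],cal["dist_coeffs"]
    u=cv2.undistortPoints(np.asarray(px,float).reshape(-1,1,2),K,d).reshape(-1,2)
    r=np.c_[u[:,0],-u[:,1],-np.ones(len(u))]@np.array(cal["attitude"]).T
    o=np.array(cal["xyz"]); return (o+r*((z-o[2])/r[:,2])[:,None])[:,:2]
def proj(cal,P):
    p=(np.atleast_2d(P)-cal["xyz"])@np.array(cal["attitude"]); p=p*[1,-1,-1]
    return cv2.projectPoints(p,np.zeros(3),np.zeros(3),cal["camera_matrix"],cal["dist_coeffs"])[0].reshape(-1,2)
def blob(img,seed,S=4,smax=75,r=48):
    x0,y0=int(seed[0])-r,int(seed[1])-r
    c=img[y0:y0+2*r,x0:x0+2*r]; c=cv2.resize(c,None,fx=S,fy=S,interpolation=cv2.INTER_CUBIC)
    hsv=cv2.cvtColor(c,cv2.COLOR_BGR2HSV)
    m=(hsv[...,1]<smax).astype(np.uint8)*255
    m=cv2.morphologyEx(m,cv2.MORPH_OPEN,np.ones((7,7)))
    cs=cv2.findContours(m,cv2.RETR_EXTERNAL,cv2.CHAIN_APPROX_NONE)[0]
    k=max(cs,key=cv2.contourArea)[:,0,:].astype(float)
    return (k+.5)/S-.5+[x0,y0], c, m
def rect(xy):
    h=cv2.convexHull((xy*1000).astype(np.float32)); M=cv2.moments(h)
    c=np.array([M["m10"],M["m01"]])/M["m00"]
    b=cv2.boxPoints(cv2.minAreaRect(h)); e=b[1]-b[0]; f=b[2]-b[1]
    L,W=(e,f) if np.hypot(*e)>np.hypot(*f) else (f,e)
    pca=.5*np.arctan2(2*M["mu11"],M["mu20"]-M["mu02"])
    return c,b.mean(0),np.hypot(*L),np.hypot(*W),np.degrees(np.arctan2(L[1],L[0]))%180,np.degrees(pca)%180
def meas(img,cal,seed,z,smax=75):
    k,c,m=blob(img,seed,smax=smax); return rect(cast(cal,k,z)),c,m
E
python3 - <<'E'
from h import *
np.set_printoptions(precision=1,suppress=True)
S={"empty":((236,272),(358,324),.01),"loaded":((320,258),(343,246),.01),"plate":((418,281),(369,175),.005)}
rows=[]
for i,n in enumerate(("top","side")):
    im=cv2.imread(f"pics/{n}0.png"); cal=get_calibration(n); row=[]
    for k,v in S.items():
        for sm in (60,75,90):
            r,c,m=meas(im,cal,v[i],v[2],sm); print(n,k,sm,*[np.round(q,1) for q in r])
        c[cv2.Canny(m,50,100)>0]=(0,0,255); row.append(c[::2,::2])
    rows.append(np.hstack(row))
cv2.imwrite("pics/m0.png",np.vstack(rows))
E
```

```text
top empty 60 [472.  238.6] [472.2 238.6] 135.4 56.1 27.2 26.8
top empty 75 [472.1 238.8] [472.1 238.9] 137.1 57.4 26.8 26.8
top empty 90 [472.  239.1] [472.1 239.1] 138.9 59.1 27.0 26.8
top loaded 60 [518.6  17.1] [518.5  17.1] 134.6 54.2 10.5 10.7
top loaded 75 [518.6  17. ] [518.5  17.1] 136.1 56.0 10.9 10.8
top loaded 90 [518.6  17. ] [518.6  17. ] 138.1 57.7 10.7 10.7
top plate 60 [ 463.7 -245.7] [ 463.6 -245.7] 138.4 58.7 25.1 25.2
top plate 75 [ 463.7 -245.8] [ 463.8 -245.9] 139.7 60.2 25.3 25.2
top plate 90 [ 463.7 -245.9] [ 463.8 -246. ] 141.4 61.8 25.2 25.2
side empty 60 [472.2 237.4] [472.  237.2] 140.3 67.2 26.6 27.5
side empty 75 [472.2 237.3] [472.  237.2] 141.7 68.0 26.7 27.6
side empty 90 [472.2 237.3] [471.9 237.2] 143.3 69.0 26.7 27.7
side loaded 60 [518.1  16.1] [517.8  16.3] 137.3 71.0 10.7 11.1
side loaded 75 [518.   16.3] [517.8  16.3] 138.2 72.2 10.6 11.1
side loaded 90 [518.1  16.2] [517.6  16.4] 140.0 74.8 10.6 11.2
side plate 60 [ 463.3 -245.7] [ 463.2 -245.6] 140.1 64.8 25.1 25.8
side plate 75 [ 463.2 -245.8] [ 463.2 -245.6] 141.3 66.2 25.1 25.9
side plate 90 [ 463.3 -245.9] [ 463.3 -245.9] 142.8 68.1 25.1 26.0
```

View pics/m0.png

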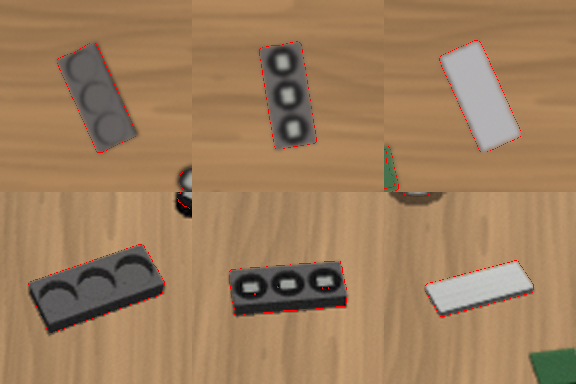

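The silhouettes fit the three pieces well in both views, and sizes and positions agree to about 1 mm:

| Piece | x (mm) | y (mm) | Angle |
|---|---|---|---|
| Empty tray | 472 | 238 | 26.9° |
| Loaded tray | 518 | 16.6 | 10.7° |
| Cover plate | 463.5 | -245.8 | 25.2° |

All three are within reach. I'll go to the empty tray first.

{"fn": "arm_command", "kwargs": {"moves": [{"x": 2.8,"y": -4.9,"z": 0,"rz": 0.12},{"x": 5.6,"y": -9.7,"z": 0,"rz": 0.28},{"x": 8.4,"y": -14.6,"z": 0,"rz": 0.44},{"x": 11.2,"y": -19.5,"z": 0,"rz": 0.6},{"x": 14,"y": -24.3,"z": 0,"rz": 0.76}], "newtons": 40}}

```text
schema error: expected keys x, y, z, rx, ry, rz, jaw
```

```bash
cat > st.py <<'E'
from plant import *
import numpy as np,sys
np.set_printoptions(precision=2,suppress=True)
s=get_state();p=s["position"]*1000 if hasattr(s["position"],"shape") else np.array(s["position"])*1000
R=np.array(s["eef_rot"]); a=np.degrees(np.arctan2(R[1,1],R[0,1]))
print(s["time"],p,"yaw",a,"z",R[:,2]*1000,"w",s["gripper_width"]*1000,s["grip_force"],s["ft_force"],s["joints"])
if len(sys.argv)>1:
    t=np.array([float(v) for v in sys.argv[1:]]); print("need cm",(t[:3]-p)/10,"rz",np.radians(t[3]-a))
E
python3 st.py 472.1 238.2 60 116.9
```

```text
0.1 [247.55 627.4  230.43] yaw 68.47281731145384 z [   -0.46    -1.59 -1000.  ] w 85.56962569148199 0.0 [ 0.15 -0.17 -0.  ] [-1.3   0.48  0.02  1.56 -0.01  1.11 -0.08]
need cm [ 22.46 -38.92 -17.04] rz 0.8452137853799303
```

{"fn": "arm_command", "kwargs": {"moves": [{"x": 2.8,"y": -4.9,"z": 0,"rx": 0,"ry": 0,"rz": 0.12,"jaw": 8.5},{"x": 5.6,"y": -9.7,"z": 0,"rx": 0,"ry": 0,"rz": 0.28,"jaw": 8.5},{"x": 8.4,"y": -14.6,"z": 0,"rx": 0,"ry": 0,"rz": 0.44,"jaw": 8.5},{"x": 11.2,"y": -19.5,"z": 0,"rx": 0,"ry": 0,"rz": 0.6,"jaw": 8.5},{"x": 14,"y": -24.3,"z": 0,"rx": 0,"ry": 0,"rz": 0.76,"jaw": 8.5}], "newtons": 40}}

```text
time: 0.72
position: [0.3883, 0.3829, 0.231]
eef_rot: [[-0.925, -0.38, -0.0], [-0.38, 0.925, -0.0], [0.0, -0.0, -1.0]]
ft_force: [1.4, 0.9, -0.3]
gripper_width: 0.0853
grip_force: 0.0
```

```bash
python3 st.py 472.1 238.2 60 116.9
```

```text
0.725 [388.35 382.92 231.05] yaw 112.30912755419902 z [   -0.21    -0.45 -1000.  ] w 85.31043969932117 0.0 [ 1.37  0.94 -0.34] [-0.85  0.27 -0.05  1.86  0.02  1.01  1.05]
need cm [  8.38 -14.47 -17.1 ] rz 0.08012583971831208
```

{"fn": "arm_command", "kwargs": {"moves": [{"x": 2.8,"y": -4.8,"z": 0,"rx": 0,"ry": 0,"rz": 0.05,"jaw": 8.5},{"x": 5.6,"y": -9.7,"z": -2,"rx": 0,"ry": 0,"rz": 0.085,"jaw": 8.5},{"x": 8.4,"y": -14.6,"z": -6,"rx": 0,"ry": 0,"rz": 0.085,"jaw": 8.5},{"x": 8.4,"y": -14.6,"z": -11,"rx": 0,"ry": 0,"rz": 0.085,"jaw": 8.5},{"x": 8.4,"y": -14.6,"z": -15,"rx": 0,"ry": 0,"rz": 0.085,"jaw": 8.5}]}}

```text
time: 1.35
position: [0.4716, 0.2371, 0.0793]
eef_rot: [[-0.893, -0.45, -0.001], [-0.45, 0.893, -0.001], [0.001, -0.001, -1.0]]
ft_force: [0.6, -0.3, 0.7]
gripper_width: 0.085
grip_force: 0.0
```

```bash
python3 st.py 472.1 238.2 4 116.9
```

```text
1.35 [471.61 237.07  79.35] yaw 116.73537744799093 z [   -1.04    -1.15 -1000.  ] w 84.99185301200457 0.0 [ 0.6  -0.28  0.74] [-0.59  0.44  0.01  2.03 -0.01  0.67  1.46]
need cm [ 0.05  0.11 -7.53] rz 0.002873205555594018
```

{"fn": "arm_command", "kwargs": {"moves": [{"x": 0.05,"y": 0.1,"z": -3,"rx": 0,"ry": 0,"rz": 0,"jaw": 8.5},{"x": 0.05,"y": 0.1,"z": -5.5,"rx": 0,"ry": 0,"rz": 0,"jaw": 8.5},{"x": 0.05,"y": 0.1,"z": -7.3,"rx": 0,"ry": 0,"rz": 0,"jaw": 8.5},{"x": 0.05,"y": 0.1,"z": -8,"rx": 0,"ry": 0,"rz": 0,"jaw": 8.5},{"x": 0.05,"y": 0.1,"z": -8,"rx": 0,"ry": 0,"rz": 0,"jaw": 8.5}]}}

```text
time: 1.98
position: [0.4723, 0.2399, 0.0013]
eef_rot: [[-0.892, -0.452, -0.0], [-0.452, 0.892, -0.0], [0.0, -0.0, -1.0]]
ft_force: [-0.3, -0.0, 0.1]
gripper_width: 0.0853
grip_force: 0.0
```

```bash
python3 st.py 472.1 238.2 4 116.9
```

```text
1.975 [472.3  239.94   1.32] yaw 116.8814072058342 z [   -0.14    -0.09 -1000.  ] w 85.30126945723455 0.0 [-0.26 -0.04  0.11] [-0.59  0.58  0.01  2.06 -0.01  0.51  1.46]
need cm [-0.02 -0.17  0.27] rz 0.0003245054753390148
```

{"fn": "arm_command", "kwargs": {"moves": [{"x": 0,"y": -0.15,"z": 0,"rx": 0,"ry": 0,"rz": 0,"jaw": 7},{"x": 0,"y": -0.15,"z": 0,"rx": 0,"ry": 0,"rz": 0,"jaw": 6},{"x": 0,"y": -0.15,"z": 0,"rx": 0,"ry": 0,"rz": 0,"jaw": 5},{"x": 0,"y": -0.15,"z": 0,"rx": 0,"ry": 0,"rz": 0,"jaw": 5},{"x": 0,"y": -0.15,"z": 0,"rx": 0,"ry": 0,"rz": 0,"jaw": 5}]}}

```text
time: 2.6
position: [0.4727, 0.2385, 0.0023]
eef_rot: [[-0.892, -0.452, 0.001], [-0.452, 0.892, 0.001], [-0.001, 0.0, -1.0]]
ft_force: [-0.8, -1.4, 5.3]
gripper_width: 0.0549
grip_force: 42.3
```

```bash
python3 st.py 472.1 238.2 4 116.9
```

```text
2.6 [472.69 238.51   2.26] yaw 116.86552358598836 z [    0.96     0.53 -1000.  ] w 54.86949647466958 42.3091185092926 [-0.84 -1.37  5.29] [-0.59  0.58  0.01  2.06 -0.01  0.51  1.46]
need cm [-0.06 -0.03  0.17] rz 0.0006017269387839919
```

{"fn": "arm_command", "kwargs": {"moves": [{"x": 0,"y": 0,"z": 1.5,"rx": 0,"ry": 0,"rz": 0,"jaw": 5},{"x": 0,"y": 0,"z": 4,"rx": 0,"ry": 0,"rz": 0,"jaw": 5},{"x": 0,"y": 0,"z": 7,"rx": 0,"ry": 0,"rz": 0,"jaw": 5},{"x": 0,"y": 0,"z": 9,"rx": 0,"ry": 0,"rz": 0,"jaw": 5},{"x": 0,"y": 0,"z": 9,"rx": 0,"ry": 0,"rz": 0,"jaw": 5}]}}

```text
time: 3.22
position: [0.4733, 0.2391, 0.0934]
eef_rot: [[-0.892, -0.452, 0.003], [-0.452, 0.892, 0.002], [-0.004, 0.0, -1.0]]
ft_force: [-0.9, 0.6, -1.9]
gripper_width: 0.0554
grip_force: 43.5
```

```bash
python3 st.py 518.3 16.6 90 100.7
```

```text
3.225 [473.35 239.09  93.4 ] yaw 116.87589436321599 z [   3.39    2.27 -999.99] w 55.40609269448445 43.46130430698395 [-0.92  0.55 -1.94] [-0.6   0.42  0.01  2.02 -0.01  0.7   1.46]
need cm [  4.5  -22.25  -0.34] rz -0.28232261609291054
```

{"fn": "arm_command", "kwargs": {"moves": [{"x": 0.7,"y": -3.5,"z": 0,"rx": 0,"ry": 0,"rz": -0.05,"jaw": 5},{"x": 1.7,"y": -8.5,"z": 0,"rx": 0,"ry": 0,"rz": -0.12,"jaw": 5},{"x": 2.8,"y": -13.5,"z": 0,"rx": 0,"ry": 0,"rz": -0.19,"jaw": 5},{"x": 3.8,"y": -18.5,"z": 0,"rx": 0,"ry": 0,"rz": -0.25,"jaw": 5},{"x": 4.5,"y": -22.2,"z": 0,"rx": 0,"ry": 0,"rz": -0.28,"jaw": 5}]}}

```text
time: 3.85
position: [0.5167, 0.0138, 0.0906]
eef_rot: [[-0.983, -0.185, -0.001], [-0.185, 0.983, -0.001], [0.001, -0.001, -1.0]]
ft_force: [0.2, -1.1, -1.1]
gripper_width: 0.055
grip_force: 43.4
```

{"fn": "arm_command", "kwargs": {"moves": [{"x": 0,"y": 0,"z": 0,"rx": 0,"ry": 0,"rz": 0,"jaw": 5},{"x": 0,"y": 0,"z": 0,"rx": 0,"ry": 0,"rz": 0,"jaw": 5},{"x": 0,"y": 0,"z": 0,"rx": 0,"ry": 0,"rz": 0,"jaw": 5}]}}

```text
time: 4.22
position: [0.5168, 0.0179, 0.091]
eef_rot: [[-0.982, -0.19, -0.001], [-0.19, 0.982, 0.001], [0.001, 0.001, -1.0]]
ft_force: [-0.6, 0.8, -1.1]
gripper_width: 0.0553
grip_force: 43.4
```

```bash
python3 st.py 518.3 16.6 50 100.7; python3 - <<'E'
from h import *
ims=[camera(n) for n in("top","side")]
for n,im,s in zip(("top","side"),ims,([0.518,.017,.1],[.518,.017,.1])):
    u=proj(get_calibration(n),s)[0].astype(int); print(n,u)
    c=cv2.resize(im[max(u[1]-60,0):u[1]+90,u[0]-75:u[0]+75],None,fx=2.6,fy=2.6,interpolation=cv2.INTER_CUBIC)
    cv2.imwrite(f"pics/{n}1.png",im); globals()[n]=c
cv2.imwrite("pics/c1.png",np.hstack([top,side]))
E
```

```text
4.225 [516.85  17.93  91.  ] yaw 100.98154609005284 z [   -0.68     0.55 -1000.  ] w 55.3205890022757 43.39033663272858 [-0.64  0.78 -1.07] [-0.25  0.41  0.12  2.06 -0.08  0.68  1.68]
need cm [ 0.15 -0.13 -4.1 ] rz -0.004913906267538551
top [318 255]
side [343 220]
```

View pics/c1.png

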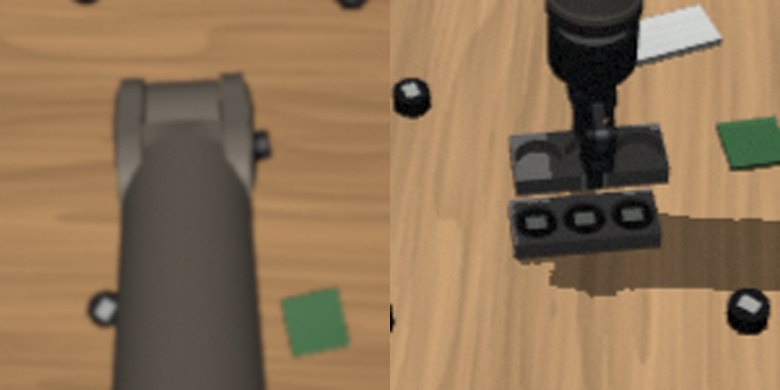

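The side view shows the empty tray held level just above the loaded tray. The arm blocks the top view. I'll lower to just above contact and compare the edges.

{"fn": "arm_command", "kwargs": {"moves": [{"x": 0.2,"y": -0.1,"z": -1.5,"rx": 0,"ry": 0,"rz": -0.005,"jaw": 5},{"x": 0.2,"y": -0.1,"z": -3.5,"rx": 0,"ry": 0,"rz": -0.005,"jaw": 5},{"x": 0.2,"y": -0.1,"z": -5,"rx": 0,"ry": 0,"rz": -0.005,"jaw": 5},{"x": 0.2,"y": -0.1,"z": -6,"rx": 0,"ry": 0,"rz": -0.005,"jaw": 5},{"x": 0.2,"y": -0.1,"z": -6,"rx": 0,"ry": 0,"rz": -0.005,"jaw": 5}]}}

```text
time: 4.95
position: [0.5187, 0.0153, 0.0305]
eef_rot: [[-0.983, -0.183, -0.002], [-0.183, 0.983, -0.0], [0.002, 0.0, -1.0]]
ft_force: [-0.3, 0.5, -1.8]
gripper_width: 0.0552
grip_force: 43.4
```

```bash
python3 st.py 519 16.7 22.3 100.7; python3 - <<'E'
from h import *
im=camera("side"); cv2.imwrite("pics/side2.png",im); cal=get_calibration("side")
# expected corner pixels of lower (z 0..20) and held tray (z 20+g)
from math import *
a=radians(10.7); R=np.array([[cos(a),-sin(a)],[sin(a),cos(a)]])
b=np.array([[s*68,t*28] for s,t in((-1,-1),(1,-1),(1,1),(-1,1))])/1000@R.T+[.5183,.0166]
S=5;x0,y0=280,180
c=cv2.resize(im[y0:y0+110,x0:x0+130],None,fx=S,fy=S,interpolation=cv2.INTER_CUBIC)
for z,col in((.02,(0,255,0)),(.0487,(0,0,255)),(.0287,(255,255,0))):
    p=proj(cal,np.c_[b,np.full(4,z)]); cv2.polylines(c,[((p-[x0,y0]+.5)*S).astype(np.int32)],True,col,1)
cv2.imwrite("pics/c2.png",c)
E
```

```text
4.95 [518.68  15.34  30.46] yaw 100.55427400635008 z [   -1.63    -0.25 -1000.  ] w 55.172586199049164 43.36288332939148 [-0.3   0.48 -1.79] [-0.23  0.52  0.1   2.08 -0.1   0.55  1.69]
need cm [ 0.03  0.14 -0.82] rz 0.0025433983949314258
```

View pics/c2.png

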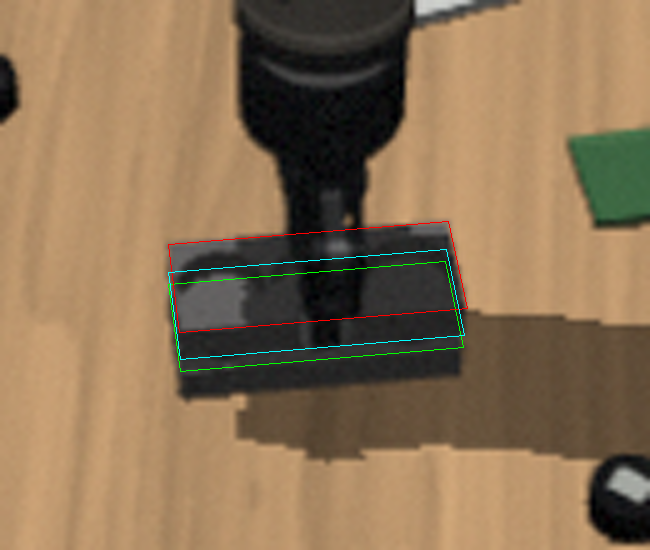

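The red outline is where the held tray's top should be, and it matches the picture to about 1 mm. I'll lower slowly to contact, with a small correction in y.

{"fn": "arm_command", "kwargs": {"moves": [{"x": 0.05,"y": 0.1,"z": -0.2,"rx": 0,"ry": 0,"rz": 0.002,"jaw": 5},{"x": 0.05,"y": 0.1,"z": -0.4,"rx": 0,"ry": 0,"rz": 0.002,"jaw": 5},{"x": 0.05,"y": 0.1,"z": -0.55,"rx": 0,"ry": 0,"rz": 0.002,"jaw": 5},{"x": 0.05,"y": 0.1,"z": -0.65,"rx": 0,"ry": 0,"rz": 0.002,"jaw": 5},{"x": 0.05,"y": 0.1,"z": -0.7,"rx": 0,"ry": 0,"rz": 0.002,"jaw": 5}]}}

```text
time: 5.62
position: [0.5197, 0.0164, 0.0243]
eef_rot: [[-0.983, -0.185, -0.0], [-0.185, 0.983, -0.0], [0.0, -0.0, -1.0]]
ft_force: [-0.4, 1.2, -1.7]
gripper_width: 0.0551
grip_force: 43.4
```

```bash
python3 st.py 519 16.7 22.3 100.7
```

```text
5.625 [519.72  16.36  24.27] yaw 100.66262480210445 z [   -0.04    -0.01 -1000.  ] w 55.05510173579114 43.363911509513855 [-0.42  1.24 -1.72] [-0.23  0.53  0.1   2.08 -0.1   0.54  1.7 ]
need cm [-0.07  0.03 -0.2 ] rz 0.0006523202618619213
```

{"fn": "arm_command", "kwargs": {"moves": [{"x": -0.05,"y": 0.02,"z": -0.08,"rx": 0,"ry": 0,"rz": 0,"jaw": 5},{"x": -0.05,"y": 0.02,"z": -0.15,"rx": 0,"ry": 0,"rz": 0,"jaw": 5},{"x": -0.05,"y": 0.02,"z": -0.2,"rx": 0,"ry": 0,"rz": 0,"jaw": 5},{"x": -0.05,"y": 0.02,"z": -0.25,"rx": 0,"ry": 0,"rz": 0,"jaw": 5},{"x": -0.05,"y": 0.02,"z": -0.25,"rx": 0,"ry": 0,"rz": 0,"jaw": 5}]}}

```text
time: 6.25
position: [0.5192, 0.0166, 0.0223]
eef_rot: [[-0.983, -0.185, -0.0], [-0.185, 0.983, 0.0], [0.0, 0.0, -1.0]]
ft_force: [-2.2, 0.3, 6.9]
gripper_width: 0.0545
grip_force: 44.2
```

```bash
python3 st.py 519 16.7 22.3 100.7
```

```text
6.25 [519.21  16.62  22.27] yaw 100.66659153319053 z [   -0.06     0.15 -1000.  ] w 54.53241998796022 44.17744338512421 [-2.19  0.29  6.92] [-0.23  0.53  0.1   2.08 -0.1   0.54  1.7 ]
need cm [-0.02  0.01  0.  ] rz 0.0005830877438686025
```

Contact came at the expected height, with about 7 N. Now I'll release and back off.

{"fn": "arm_command", "kwargs": {"moves": [{"x": 0,"y": 0,"z": 0.05,"rx": 0,"ry": 0,"rz": 0,"jaw": 5.6},{"x": 0,"y": 0,"z": 0.05,"rx": 0,"ry": 0,"rz": 0,"jaw": 6.2},{"x": 0,"y": 0,"z": 0.05,"rx": 0,"ry": 0,"rz": 0,"jaw": 7},{"x": 0,"y": 0,"z": 0.05,"rx": 0,"ry": 0,"rz": 0,"jaw": 8.5},{"x": 0,"y": 0,"z": 0.05,"rx": 0,"ry": 0,"rz": 0,"jaw": 8.5}]}}

```text
time: 6.88
position: [0.5192, 0.0166, 0.0223]
eef_rot: [[-0.983, -0.185, -0.0], [-0.185, 0.983, -0.0], [0.0, -0.0, -1.0]]
ft_force: [-0.1, -0.4, -0.5]
gripper_width: 0.0847
grip_force: 0.0
```

{"fn": "arm_command", "kwargs": {"moves": [{"x": 0,"y": 0,"z": 1,"rx": 0,"ry": 0,"rz": 0,"jaw": 8.5},{"x": 0,"y": 0,"z": 3,"rx": 0,"ry": 0,"rz": 0,"jaw": 8.5},{"x": 0,"y": 0,"z": 7,"rx": 0,"ry": 0,"rz": 0,"jaw": 8.5},{"x": 0,"y": -1,"z": 10,"rx": 0,"ry": 0,"rz": 0,"jaw": 8.5},{"x": -1,"y": -6,"z": 10,"rx": 0,"ry": 0,"rz": 0.05,"jaw": 8.5}]}}

```text
time: 7.5
position: [0.5124, -0.0408, 0.1256]
eef_rot: [[-0.97, -0.241, 0.007], [-0.241, 0.97, 0.002], [-0.007, 0.0, -1.0]]
ft_force: [0.4, -1.0, 0.5]
gripper_width: 0.0848
grip_force: 0.0
```

```bash
python3 st.py 463.5 -245.8 90 115.2
```

```text
7.5 [512.38 -40.77 125.61] yaw 103.96350250678638 z [   7.05    1.79 -999.97] w 84.81276566892122 0.0 [ 0.38 -0.99  0.53] [-0.15  0.35  0.13  2.05 -0.07  0.74  1.84]
need cm [ -4.89 -20.5   -3.56] rz 0.19611387764866686
```

{"fn": "arm_command", "kwargs": {"moves": [{"x": -1,"y": -4.5,"z": 0,"rx": 0,"ry": 0,"rz": 0.05,"jaw": 8.5},{"x": -2,"y": -9.5,"z": 0,"rx": 0,"ry": 0,"rz": 0.1,"jaw": 8.5},{"x": -3.2,"y": -14.5,"z": 0,"rx": 0,"ry": 0,"rz": 0.15,"jaw": 8.5},{"x": -4.3,"y": -19,"z": -1.5,"rx": 0,"ry": 0,"rz": 0.2,"jaw": 8.5},{"x": -4.6,"y": -20.3,"z": -3.3,"rx": 0,"ry": 0,"rz": 0.205,"jaw": 8.5}]}}

```text
time: 8.12
position: [0.4623, -0.2503, 0.0901]
eef_rot: [[-0.906, -0.423, 0.002], [-0.423, 0.906, -0.002], [-0.001, -0.002, -1.0]]
ft_force: [0.2, 0.9, -0.5]
gripper_width: 0.0852
grip_force: 0.0
```

```bash
python3 st.py 463.5 -245.8 2 115.2; python3 - <<'E'
from h import *
for n,s in(("top",(320,258)),("side",(343,240))):
    im=camera(n); cv2.imwrite(f"pics/{n}3.png",im)
    r,c,m=meas(im,get_calibration(n),s,.02); print(n,*[np.round(q,1) for q in r])
    c[cv2.Canny(m,50,100)>0]=(0,0,255); globals()[n]=c
cv2.imwrite("pics/c3.png",np.hstack([top,side]))
E
```

```text
8.125 [ 462.27 -250.34   90.12] yaw 115.01469712916344 z [    1.51    -1.99 -1000.  ] w 85.20619876596326 0.0 [ 0.17  0.9  -0.53] [ 0.26  0.42  0.14  2.04 -0.09  0.68  2.47]
need cm [ 0.12  0.45 -8.81] rz 0.003234145209495849
top [519.5  16.7] [519.3  16.6] 137.8 56.6 10.7 10.6
side [518.2  15.1] [517.6  15.5] 140.2 90.8 10.6 12.4
```

View pics/c3.png

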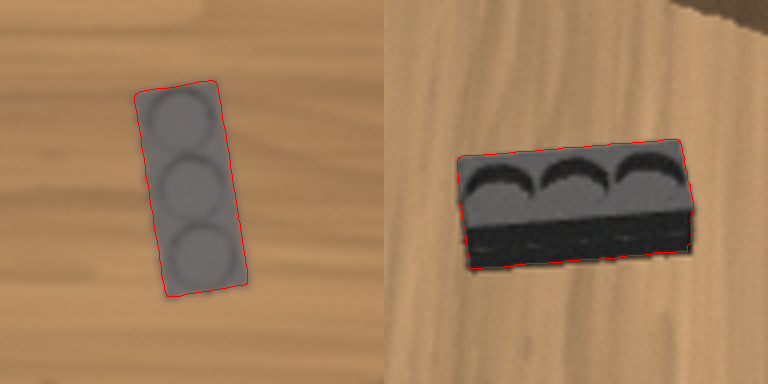

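The empty tray sits flush on the loaded tray. The left and right edges are continuous in the side view, and the centre is within about 1 mm. Next is the cover plate.

{"fn": "arm_command", "kwargs": {"moves": [{"x": 0,"y": 0,"z": -2.5,"rx": 0,"ry": 0,"rz": 0,"jaw": 8.5},{"x": 0,"y": 0,"z": -5,"rx": 0,"ry": 0,"rz": 0,"jaw": 8.5},{"x": 0,"y": 0,"z": -7,"rx": 0,"ry": 0,"rz": 0,"jaw": 8.5},{"x": 0,"y": 0,"z": -8.2,"rx": 0,"ry": 0,"rz": 0,"jaw": 8.5},{"x": 0,"y": 0,"z": -8.7,"rx": 0,"ry": 0,"rz": 0,"jaw": 8.5}]}}

```text
time: 8.85
position: [0.4637, -0.2457, 0.0024]
eef_rot: [[-0.904, -0.428, 0.0], [-0.428, 0.904, 0.0], [-0.0, 0.0, -1.0]]
ft_force: [0.5, 0.3, -0.5]
gripper_width: 0.0849
grip_force: 0.0
```

```bash
python3 st.py 463.5 -245.8 2.5 115.2
```

```text
8.85 [ 463.69 -245.7     2.37] yaw 115.33387731073128 z [    0.1      0.32 -1000.  ] w 84.92189993193966 0.0 [ 0.48  0.28 -0.5 ] [ 0.28  0.57  0.11  2.07 -0.12  0.5   2.49]
need cm [-0.02 -0.01  0.01] rz -0.0023365998659763553
```

{"fn": "arm_command", "kwargs": {"moves": [{"x": 0,"y": 0,"z": 0,"rx": 0,"ry": 0,"rz": -0.002,"jaw": 7},{"x": 0,"y": 0,"z": 0,"rx": 0,"ry": 0,"rz": -0.002,"jaw": 6},{"x": 0,"y": 0,"z": 0,"rx": 0,"ry": 0,"rz": -0.002,"jaw": 5},{"x": 0,"y": 0,"z": 0,"rx": 0,"ry": 0,"rz": -0.002,"jaw": 5},{"x": 0,"y": 0,"z": 0,"rx": 0,"ry": 0,"rz": -0.002,"jaw": 5}]}}

```text
time: 9.48
position: [0.4636, -0.2463, 0.0034]
eef_rot: [[-0.905, -0.425, 0.001], [-0.425, 0.905, 0.0], [-0.001, -0.0, -1.0]]
ft_force: [-1.8, 2.8, 8.9]
gripper_width: 0.0537
grip_force: 40.4
```

```bash
python3 st.py 463.5 -245.8 2.5 115.2
```

```text
9.475 [ 463.56 -246.34    3.41] yaw 115.15900542549173 z [    0.79     0.11 -1000.  ] w 53.746332540586806 40.38130223751068 [-1.84  2.81  8.91] [ 0.28  0.57  0.11  2.07 -0.12  0.5   2.49]
need cm [-0.01  0.05 -0.09] rz 0.0007154903006235367
```

{"fn": "arm_command", "kwargs": {"moves": [{"x": 0,"y": 0,"z": 1,"rx": 0,"ry": 0,"rz": 0,"jaw": 5},{"x": 0,"y": 0,"z": 3,"rx": 0,"ry": 0,"rz": 0,"jaw": 5},{"x": 0,"y": 0,"z": 6,"rx": 0,"ry": 0,"rz": 0,"jaw": 5},{"x": 0,"y": 0,"z": 9,"rx": 0,"ry": 0,"rz": 0,"jaw": 5},{"x": 0,"y": 0,"z": 11,"rx": 0,"ry": 0,"rz": 0,"jaw": 5}]}}

```text
time: 10.1
position: [0.4634, -0.2466, 0.1142]
eef_rot: [[-0.905, -0.425, 0.001], [-0.425, 0.905, -0.001], [-0.001, -0.001, -1.0]]
ft_force: [0.7, 0.5, -4.0]
gripper_width: 0.0541
grip_force: 42.8
```

```bash
python3 st.py 518.8 16.6 110 100.7
```

```text
10.1 [ 463.44 -246.64  114.18] yaw 115.14558815447101 z [    1.46    -0.58 -1000.  ] w 54.099369672209825 42.79149770736694 [ 0.67  0.45 -4.01] [ 0.25  0.38  0.15  2.03 -0.08  0.73  2.46]
need cm [ 5.54 26.32 -0.42] rz -0.2521230756826104
```

{"fn": "arm_command", "kwargs": {"moves": [{"x": 0.8,"y": 4,"z": -0.5,"rx": 0,"ry": 0,"rz": -0.04,"jaw": 5},{"x": 2,"y": 9.5,"z": -0.5,"rx": 0,"ry": 0,"rz": -0.09,"jaw": 5},{"x": 3.2,"y": 15,"z": -0.5,"rx": 0,"ry": 0,"rz": -0.15,"jaw": 5},{"x": 4.3,"y": 20.5,"z": -0.5,"rx": 0,"ry": 0,"rz": -0.2,"jaw": 5},{"x": 5.2,"y": 25,"z": -0.5,"rx": 0,"ry": 0,"rz": -0.24,"jaw": 5}]}}

```text
time: 10.72
position: [0.5153, 0.006, 0.1078]
eef_rot: [[-0.98, -0.198, 0.0], [-0.198, 0.98, 0.0], [-0.001, 0.0, -1.0]]
ft_force: [0.2, 0.3, -2.5]
gripper_width: 0.0541
grip_force: 42.8
```

{"fn": "arm_command", "kwargs": {"moves": [{"x": 0.3,"y": 1.3,"z": -1,"rx": 0,"ry": 0,"rz": -0.012,"jaw": 5},{"x": 0.3,"y": 1.3,"z": -2.5,"rx": 0,"ry": 0,"rz": -0.012,"jaw": 5},{"x": 0.3,"y": 1.3,"z": -4,"rx": 0,"ry": 0,"rz": -0.012,"jaw": 5},{"x": 0.3,"y": 1.3,"z": -4.5,"rx": 0,"ry": 0,"rz": -0.012,"jaw": 5},{"x": 0.3,"y": 1.3,"z": -4.5,"rx": 0,"ry": 0,"rz": -0.012,"jaw": 5}]}}

```text
time: 11.35
position: [0.5177, 0.0154, 0.0617]
eef_rot: [[-0.983, -0.184, -0.001], [-0.184, 0.983, -0.001], [0.001, -0.0, -1.0]]
ft_force: [-0.5, -0.7, -2.8]
gripper_width: 0.0541
grip_force: 42.8
```

```bash
python3 st.py 518.8 16.6 43.4 100.7
```

```text
11.35 [517.75  15.39  61.73] yaw 100.61949777629643 z [   -1.31    -0.51 -1000.  ] w 54.06599726068341 42.82127380371094 [-0.46 -0.73 -2.79] [-0.26  0.46  0.13  2.07 -0.1   0.62  1.7 ]
need cm [ 0.11  0.12 -1.83] rz 0.0014050288588044202
```

{"fn": "arm_command", "kwargs": {"moves": [{"x": 0.1,"y": 0.1,"z": -0.4,"rx": 0,"ry": 0,"rz": 0.001,"jaw": 5},{"x": 0.1,"y": 0.1,"z": -0.8,"rx": 0,"ry": 0,"rz": 0.001,"jaw": 5},{"x": 0.1,"y": 0.1,"z": -1.1,"rx": 0,"ry": 0,"rz": 0.001,"jaw": 5},{"x": 0.1,"y": 0.1,"z": -1.4,"rx": 0,"ry": 0,"rz": 0.001,"jaw": 5},{"x": 0.1,"y": 0.1,"z": -1.4,"rx": 0,"ry": 0,"rz": 0.001,"jaw": 5}]}}

```text
time: 11.98
position: [0.519, 0.0176, 0.0481]
eef_rot: [[-0.982, -0.187, -0.0], [-0.187, 0.982, -0.0], [0.001, 0.0, -1.0]]
ft_force: [0.8, 0.3, -2.4]
gripper_width: 0.0537
grip_force: 42.8
```

```bash
python3 st.py 518.8 16.6 43.4 100.7; python3 - <<'E'
from h import *
im=camera("side"); cv2.imwrite("pics/side4.png",im); cal=get_calibration("side")
from math import *
a=radians(10.7); R=np.array([[cos(a),-sin(a)],[sin(a),cos(a)]])
b=np.array([[s*68,t*28] for s,t in((-1,-1),(1,-1),(1,1),(-1,1))])/1000@R.T+[.5188,.0166]
S=5;x0,y0=280,170
c=cv2.resize(im[y0:y0+110,x0:x0+130],None,fx=S,fy=S,interpolation=cv2.INTER_CUBIC)
zt=get_state()["position"][2]-.0034+.010
for z,col in((zt,(0,0,255)),(.04,(0,255,0))):
    p=proj(cal,np.c_[b,np.full(4,z)]); cv2.polylines(c,[((p-[x0,y0]+.5)*S).astype(np.int32)],True,col,1)
cv2.imwrite("pics/c4.png",c)
E
```

```text
11.975 [519.04  17.61  48.06] yaw 100.7873391417875 z [   -0.5     -0.08 -1000.  ] w 53.68529472270484 42.81652092933655 [ 0.77  0.26 -2.39] [-0.26  0.49  0.13  2.07 -0.11  0.59  1.7 ]
need cm [-0.02 -0.1  -0.47] rz -0.0015243555900579635
```

View pics/c4.png

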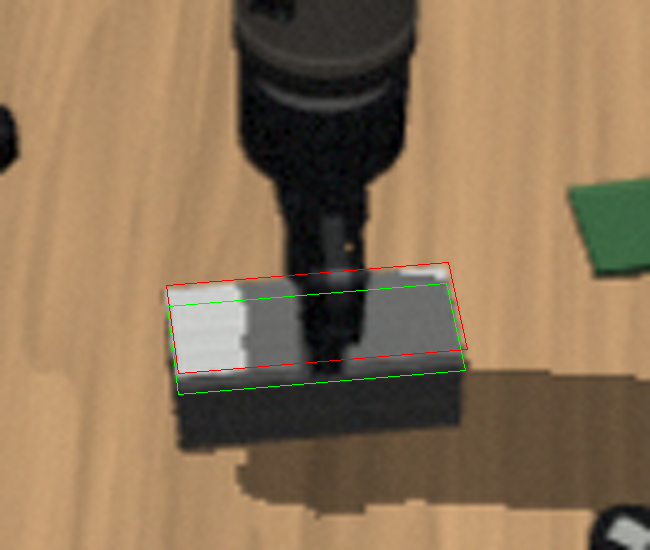

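The held plate lines up with its predicted outline and with the tray edges below it. I'll lower it the last 5 mm or so to contact.

{"fn": "arm_command", "kwargs": {"moves": [{"x": 0,"y": -0.08,"z": -0.12,"rx": 0,"ry": 0,"rz": -0.001,"jaw": 5},{"x": 0,"y": -0.08,"z": -0.24,"rx": 0,"ry": 0,"rz": -0.001,"jaw": 5},{"x": 0,"y": -0.08,"z": -0.34,"rx": 0,"ry": 0,"rz": -0.001,"jaw": 5},{"x": 0,"y": -0.08,"z": -0.42,"rx": 0,"ry": 0,"rz": -0.001,"jaw": 5},{"x": 0,"y": -0.08,"z": -0.46,"rx": 0,"ry": 0,"rz": -0.001,"jaw": 5}]}}

```text
time: 12.65
position: [0.5192, 0.0168, 0.0436]
eef_rot: [[-0.983, -0.186, -0.0], [-0.186, 0.983, -0.0], [0.0, 0.0, -1.0]]
ft_force: [-0.1, 0.8, -2.2]
gripper_width: 0.0539
grip_force: 42.8
```

```bash
python3 st.py 518.8 16.6 43.4 100.7
```

```text
12.65 [519.18  16.8   43.63] yaw 100.72373908848914 z [   -0.14    -0.01 -1000.  ] w 53.90126629304019 42.82966911792755 [-0.08  0.76 -2.16] [-0.25  0.49  0.13  2.07 -0.11  0.58  1.71]
need cm [-0.04 -0.02 -0.02] rz -0.0004143252555577244
```

{"fn": "arm_command", "kwargs": {"moves": [{"x": -0.03,"y": -0.02,"z": -0.04,"rx": 0,"ry": 0,"rz": 0,"jaw": 5},{"x": -0.03,"y": -0.02,"z": -0.08,"rx": 0,"ry": 0,"rz": 0,"jaw": 5},{"x": -0.03,"y": -0.02,"z": -0.1,"rx": 0,"ry": 0,"rz": 0,"jaw": 5}]}}

```text
time: 13.02
position: [0.5192, 0.0168, 0.0434]
eef_rot: [[-0.983, -0.186, 0.0], [-0.186, 0.983, 0.0], [-0.001, 0.0, -1.0]]
ft_force: [-3.4, 0.6, 9.3]
gripper_width: 0.0541
grip_force: 44.3
```

```bash
python3 st.py 518.8 16.6 43.4 100.7
```

```text
13.025 [519.23  16.81  43.43] yaw 100.72877831918593 z [    0.49     0.4  -1000.  ] w 54.06335261258655 44.327911734580994 [-3.4   0.55  9.27] [-0.25  0.49  0.12  2.07 -0.11  0.58  1.71]
need cm [-0.04 -0.02 -0.  ] rz -0.0005022764229843655
```

Contact at 43.4 mm, as expected. Release and retreat.

{"fn": "arm_command", "kwargs": {"moves": [{"x": 0,"y": 0,"z": 0.07,"rx": 0,"ry": 0,"rz": 0,"jaw": 5.6},{"x": 0,"y": 0,"z": 0.07,"rx": 0,"ry": 0,"rz": 0,"jaw": 6.2},{"x": 0,"y": 0,"z": 0.07,"rx": 0,"ry": 0,"rz": 0,"jaw": 7},{"x": 0,"y": 0,"z": 0.07,"rx": 0,"ry": 0,"rz": 0,"jaw": 8.5},{"x": 0,"y": 0,"z": 0.07,"rx": 0,"ry": 0,"rz": 0,"jaw": 8.5}]}}

```text
time: 13.65
position: [0.5189, 0.0166, 0.0434]
eef_rot: [[-0.983, -0.186, -0.0], [-0.186, 0.983, -0.0], [0.0, 0.0, -1.0]]
ft_force: [0.3, -0.1, -0.1]
gripper_width: 0.0848
grip_force: 0.0
```

{"fn": "arm_command", "kwargs": {"moves": [{"x": 0,"y": 0,"z": 1,"rx": 0,"ry": 0,"rz": 0,"jaw": 8.5},{"x": 0,"y": 0,"z": 3,"rx": 0,"ry": 0,"rz": 0,"jaw": 8.5},{"x": 0,"y": 0,"z": 7,"rx": 0,"ry": 0,"rz": 0,"jaw": 8.5},{"x": 0,"y": 0,"z": 11,"rx": 0,"ry": 0,"rz": 0,"jaw": 8.5},{"x": 0,"y": -4,"z": 13,"rx": 0,"ry": 0,"rz": 0,"jaw": 8.5}]}}

```text
time: 14.28
position: [0.5205, -0.0207, 0.1764]
eef_rot: [[-0.981, -0.192, 0.004], [-0.192, 0.981, 0.002], [-0.005, 0.001, -1.0]]
ft_force: [0.4, -0.8, 0.4]
gripper_width: 0.085
grip_force: 0.0
```

{"fn": "arm_command", "kwargs": {"moves": [{"x": -0.5,"y": -5,"z": 0,"rx": 0,"ry": 0,"rz": 0,"jaw": 8.5},{"x": -1.5,"y": -10,"z": 0,"rx": 0,"ry": 0,"rz": 0,"jaw": 8.5},{"x": -2.5,"y": -15,"z": 0,"rx": 0,"ry": 0,"rz": 0,"jaw": 8.5},{"x": -3.5,"y": -20,"z": 0,"rx": 0,"ry": 0,"rz": 0,"jaw": 8.5},{"x": -3.5,"y": -20,"z": 0,"rx": 0,"ry": 0,"rz": 0,"jaw": 8.5}]}}

```text
time: 14.9
position: [0.4823, -0.2282, 0.1743]
eef_rot: [[-0.984, -0.178, 0.0], [-0.178, 0.984, -0.002], [-0.0, -0.002, -1.0]]
ft_force: [0.1, 0.3, 1.0]
gripper_width: 0.0847
grip_force: 0.0
```

```bash
python3 st.py; python3 - <<'E'
from h import *
for n,s in(("top",(320,258)),("side",(343,235))):
    im=camera(n); cv2.imwrite(f"pics/{n}5.png",im)
    r,c,m=meas(im,get_calibration(n),s,.025); print(n,*[np.round(q,1) for q in r])
    globals()[n]=c
cv2.imwrite("pics/c5.png",np.hstack([top,side]))
E
```

```text
14.9 [ 482.27 -228.19  174.29] yaw 100.2734955747145 z [    0.47    -2.09 -1000.  ] w 84.66433544937038 0.0 [0.07 0.33 0.95] [ 0.1   0.32  0.27  1.97 -0.11  0.87  2.18]
top [520.5  17. ] [520.3  17. ] 142.3 60.6 10.7 10.9
side [518.5  14.7] [517.5  15. ] 141.8 99.8 10.9 13.7
```

View pics/c5.png

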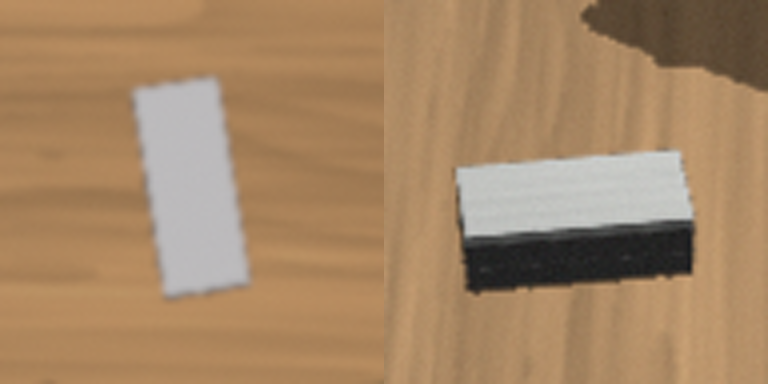

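The pile looks flush in both views. Before handing in, I'll check the plate's top face against its target numerically.

```bash
python3 - <<'E'
from h import *
for n,s in(("top",(320,258)),("side",(343,235))):
    for f,sd,z in((n+"0",(418,281) if n=="top" else (369,175),.01),(n+"5",s,.05)):
        im=cv2.imread(f"pics/{f}.png"); k,c,m=blob(im,sd)
        g=cv2.cvtColor(c,cv2.COLOR_BGR2HSV); m=((g[...,2]>110)&(g[...,1]<75)).astype(np.uint8)
        q=max(cv2.findContours(m,0,cv2.CHAIN_APPROX_NONE)[0],key=cv2.contourArea)[:,0]
        print(f,*[np.round(v,1) for v in rect(cast(get_calibration(n),(q+.5)/4-.5+[sd[0]-48,sd[1]-48],z))])
E
```

```text
top0 [ 463.7 -244.9] [ 463.8 -245. ] 139.2 60.0 25.3 25.3
top5 [519.3  16.4] [519.2  16.4] 139.6 59.5 10.7 10.9
side0 [ 463.7 -243.7] [ 464.3 -243.4] 139.6 59.7 24.9 24.9
side5 [519.8  17.9] [520.2  17.6] 138.3 59.3 10.1 10.3
```

The plate is centred within about 1 mm of the loaded tray, at the same angle. Handing in.

```bash
python3 -c "from plant import *; print(finish_job())"
```

```text
the job is handed in; nothing more can be done
None
```

The pile is built and handed in: the empty tray is on the loaded tray and the cover plate is on top, each set down gently and aligned to within about 1 mm by the cameras, at about 15 of the 64 seconds.

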